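Rack the syringes in order of size

ROBOT

A 7-joint arm with a two-finger parallel gripper is mounted at the origin on a cart in front of the work surface, level with it; the furniture and walls round the work are solid. World frame = base frame: x ahead of the robot, y to its left, z up, the work surface at z = 0. Lengths are in m, angles in rad, forces in N, time in s.
With the tool pointing down it reaches from about 0.35 to 0.9 m from the base axis. Payload 8.1 kg.
Tool frame: the origin (TCP) lies at the centre of the arm's flange, where the gripper is bolted on; the fingertips stand 173 mm ahead of it and the grasp point (between the pads) lies 155 mm ahead of it; z points along the fingers, y is the line along which they close (so a half turn about z gives the same grasp; the last joint's range is limited). The gripper opens to 85 mm and grips with 20 to 120 N. Pads are 22 mm wide; open, the fingers measure 114 mm over their backs; the gripper's body (76 mm by 85 mm) begins 54 mm behind the grasp point. The pads swing forward as they close: fully open they stand 13 mm farther back than shut.
Start: joints at [-1.367, 0.434, 0.025, 1.573, -0.012, 1.134, -0.075], TCP at [0.189, 0.596, 0.405] pointing down, gripper open.
Joint ranges: [-2.62, 2.62], [-0.44, 2.09], [-1.27, 1.32], [0.08, 2.57], [-1.32, 4.46], [0.12, 2], [-2.74, 2.74]. Speed limits (rad/s): [2.22, 2.22, 3.01, 3.01, 3.14, 3.14, 3.14].

INTERFACE

Orientations are given as a 3x3 rotation matrix whose columns are the frame's x, y, z axes.
In Python, from rig import observe, vision, robot gives the robot as it stands.
- The arm moves only by the tool apply_moves, never from a script. Its argument "moves" is text: rows parted by semicolons, each of 7 numbers parted by spaces: the shift along the tool's x, y, z scaled (see below), then the turn, a rotation vector about the tool's x, y, z scaled (see below), then the gripper's target within -1 to 1 (fully open at 1, half-way at 0, shut at -1). A call has exactly 10 rows; each row is the pose to reach, as a shift and turn from the pose commanded when the call began, along the tool's axes at that moment, turning the shorter way round; what a row does not reach only later rows make up. The controller multiplies each number of a shift by 20 cm and each number of a turn by pi rad. A row lasts 1/12 s, in which the tool goes at most 41.7 mm and 7.16 degrees, less where a joint would pass 70% of its speed; a pose out of reach is approached as far as the arm can. A call with a number of a shift or a turn outside -1 to 1 is refused whole. A call with a gripper value outside its range is refused whole. The fingers move at their own pace and stop on an object; the grip force is fixed at half the most. Time passes only in rows, so rows that repeat a pose let the fingers close, or fill a call up. It gives the time, the measured TCP pose, the force, the opening and the grip force at its end, in the units of the state.
- observe(): the state, without advancing time (a new reading comes with each control period).
- vision.camera(name): name is "scene" or "top"; returns the picture (400x640x3 uint8, red, green, blue); there is no depth.
- vision.get_calibration(name): a dict with "camera_matrix" (3x3 intrinsics, pixels), "R" (3x3) and "t" (3): a world point X has camera coordinates R X + t. Camera axes: x right, y down, z forward; pixel columns grow to the right and rows downward; lengths in m; the calibration is good to about 2 mm. A picture is of the moment at which its call begins. get_calibration takes no time and is no camera call.
- robot.job_done(): hands the job in; it is judged then, once.
The state is a dict: "time_s": time; "q": joint angles; "dq": joint speeds; "joint_efforts": joint torques, N m; "ee_pos": TCP position; "ee_rot": TCP orientation; "contact_force": force on the tool from outside, world axes, zero at the start; "moment": the same for the moment, N m; "gripper_width": finger opening in m; "grip_force": force on a finger pad.
Only numpy, scipy, OpenCV 4.12 (cv2) and the standard library are available. Lean on these libraries where they do the work, as an engineer would, in place of code of your own. Each camera call takes 0.05 s, during which the arm holds its last target. There are 200 camera calls.

TASK

Get the syringe rack ready for the next list: pick the four loose syringes up off the instrument mat and lay each one down into the cradle of its own size, so that they end in order of size along the rack. Each must lie level and right down in both saddles of its cradle, nozzle towards the stepped side, its finger flange close behind the rear saddle. Do not knock the white bottle or the kidney dish.

Things in the scene. Friction and masses are not known exactly. Their poses are not given: they have to be found in the camera images.
- syringe_5: smallest of 4 loose capped syringes, lying on the 3 mm mat: clear barrel 14 mm thick, 64 mm long, white flange 27 mm wide, 3 thick; cap ends at x = 82, thumb disc at x = -14. Origin on the barrel's axis (7 mm above what it lies on) at the flange's front face; x to the nozzle, z up. Grip across the barrel near x = 28
- cradle_5: smallest cradle of the fixed rack: two grey saddles at x = 6 to 13 and 47.5 to 55.5 mm, fingers fit between; open-topped channel 17 mm wide, mouth flared 5 mm a side; tops 10 mm above the axis. Origin: where its syringe's origin belongs, on the seated axis 25 mm above the table (floor 7 mm lower); x to the nozzle (stepped side), y along the row; next cradle 52 to 60 mm off
- syringe_10: second smallest of 4 loose capped syringes, lying on the 3 mm mat: clear barrel 18 mm thick, 80 mm long, white flange 33 mm wide, 3 thick; cap ends at x = 98, thumb disc at x = -14. Origin on the barrel's axis (9 mm above what it lies on) at the flange's front face; x to the nozzle, z up. Grip across the barrel near x = 36
- cradle_10: second smallest cradle of the fixed rack: two grey saddles at x = 6 to 13 and 63.5 to 71.5 mm, fingers fit between; open-topped channel 21 mm wide, mouth flared 5 mm a side; tops 10 mm above the axis. Origin: where its syringe's origin belongs, on the seated axis 27 mm above the table (floor 9 mm lower); x to the nozzle (stepped side), y along the row; next cradle 52 to 60 mm off
- syringe_20: second largest of 4 loose capped syringes, lying on the 3 mm mat: clear barrel 22 mm thick, 96 mm long, white flange 39 mm wide, 3 thick; cap ends at x = 114, thumb disc at x = -14. Origin on the barrel's axis (11 mm above what it lies on) at the flange's front face; x to the nozzle, z up. Grip across the barrel near x = 44
- cradle_20: second largest cradle of the fixed rack: two grey saddles at x = 6 to 13 and 79.5 to 87.5 mm, fingers fit between; open-topped channel 25 mm wide, mouth flared 5 mm a side; tops 10 mm above the axis. Origin: where its syringe's origin belongs, on the seated axis 29 mm above the table (floor 11 mm lower); x to the nozzle (stepped side), y along the row; next cradle 52 to 60 mm off
- syringe_50: largest of 4 loose capped syringes, lying on the 3 mm mat: clear barrel 30 mm thick, 118 mm long, white flange 50 mm wide, 3 thick; cap ends at x = 136, thumb disc at x = -14. Origin on the barrel's axis (15 mm above what it lies on) at the flange's front face; x to the nozzle, z up. Grip across the barrel near x = 56
- cradle_50: largest cradle of the fixed rack: two grey saddles at x = 6 to 13 and 101.5 to 109.5 mm, fingers fit between; open-topped channel 33 mm wide, mouth flared 5 mm a side; tops 10 mm above the axis. Origin: where its syringe's origin belongs, on the seated axis 33 mm above the table (floor 15 mm lower); x to the nozzle (stepped side), y along the row; next cradle 52 to 60 mm off
- white_bottle: white squeeze bottle standing behind the work, 53 mm across and 124 mm high, origin at the centre of its underside; not to be disturbed
- kidney_dish: steel kidney dish behind the work, 82 x 162 x 37 mm, origin at the centre of its underside; not to be disturbed

How it is judged:
By the outcome, as a careful person would: the job done as asked, in the order asked, and still so for the second after the job is handed in, with the robot touching nothing.
It also fails if it takes over 90 s, if anything falls off the work surface, if the arm or the gripper's body presses on something with over 40 N, if the wrist force passes 120 N, or if a joint passes its speed limit or range.

## Working session

There is one attempt and no reset: what is moved stays moved. The work goes in short steps, Python scripts to look and compute and a tool call to move; the robot and the scene stay as the last step left them, time stands still between calls to the robot, and variables do not carry over. Pictures are saved under pics/ and viewed, at most 14 in all, crops included, and the job is handed in when it is done.

Besides the shell and the picture viewer there is one more tool, called after "Request:" as name(argument=value, ...) on one line, values as JSON. apply_moves: Moves the arm, as the interface text tells. Its arguments: {"type":"object","properties":{"moves":{"type":"string"}},"required":["moves"]}

```bash
ls; mkdir -p pics
python3 - <<'E'
from rig import observe, vision, robot
import cv2,numpy as np
for n in("scene","top"):
    im=vision.camera(n); cv2.imwrite(f"pics/{n}0.png",im[:,:,::-1]); c=vision.get_calibration(n)
    print(n,c["camera_matrix"],c["R"],c["t"],-c["R"].T@c["t"])
s=observe();print(s)
E
```

```text
pics
scene [[405.02600095   0.         318.28442901]
 [  0.         405.02600095 196.1857274 ]
 [  0.           0.           1.        ]] [[ 0.73119055 -0.68185938 -0.02069238]
 [-0.29199096 -0.28541393 -0.91284181]
 [ 0.61652385  0.67350329 -0.40778875]] [-0.38569102  0.22784656  0.72602447] [-0.09906864 -0.68693632  0.49607161]
top [[493.26596723   0.         314.92886132]
 [  0.         493.26596723 200.58533538]
 [  0.           0.           1.        ]] [[-2.22226166e-02 -9.99751131e-01 -1.95732770e-03]
 [-9.93492993e-01  2.23021748e-02 -1.11688346e-01]
 [ 1.11704203e-01 -5.37415927e-04 -9.93741356e-01]] [0.07375622 0.5559077  1.30809238] [0.40781004 0.0620429  1.36213827]
{'time_s': 0.1, 'q': array([-1.36662032,  0.43512607,  0.02498953,  1.57397293, -0.01160883,
        1.13400643, -0.07514893]), 'dq': array([ 0.00085539, -0.00152428,  0.00104219, -0.00204606, -0.00073321,
       -0.0013299 , -0.00040474]), 'joint_efforts': array([ 3.34614699e-03, -6.71759105e+01,  1.02824505e+00, -3.16906714e+01,
        1.57671369e-02,  7.20256983e-03,  7.44999761e-05]), 'ee_pos': array([0.18871558, 0.59561805, 0.40403422]), 'ee_rot': array([[-9.53271008e-01,  3.02116366e-01, -2.94001933e-04],
       [ 3.02116484e-01,  9.53270080e-01, -1.33562375e-03],
       [-1.23250547e-04, -1.36203423e-03, -9.99999065e-01]]), 'contact_force': array([-0.6120658 ,  0.57003082,  0.7017792 ]), 'moment': array([0.02458279, 0.00448688, 0.03778995]), 'grip_force': 0.0, 'gripper_width': 0.08572631562997947}
```

View pics/scene0.png

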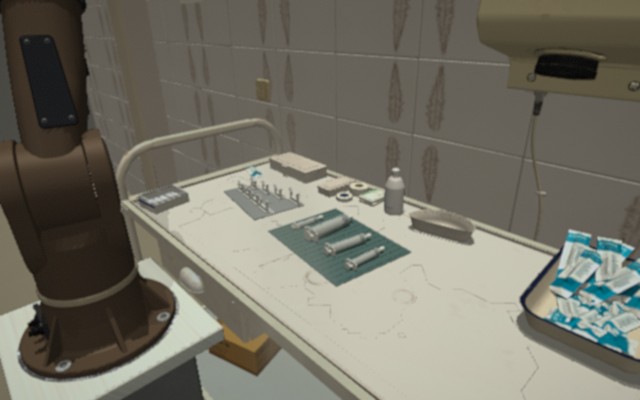

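View pics/top0.png

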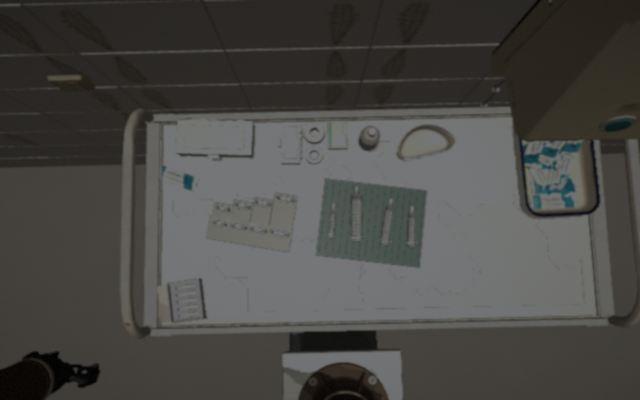

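Top view: rack at about (210–297, 193–250), its stepped side facing image up (+x), largest cradle on the right. Syringes lie at columns 333 (5), 356 (50), 387 (20) and 411 (10). Next I zoom in.

Run:
```python
import cv2,numpy as np
im=cv2.imread("pics/top0.png")
a=im[180:270,205:300]; b=im[175:270,315:430]
f=lambda x,k:cv2.resize(x,None,fx=k,fy=k,interpolation=cv2.INTER_CUBIC)
o=lambda x:np.clip(x.astype(float)*1.5,0,255).astype(np.uint8)
cv2.imwrite("pics/rack.png",o(f(a,6)));cv2.imwrite("pics/mat.png",o(f(b,6)))
```

```text
(no output)
```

View pics/rack.png

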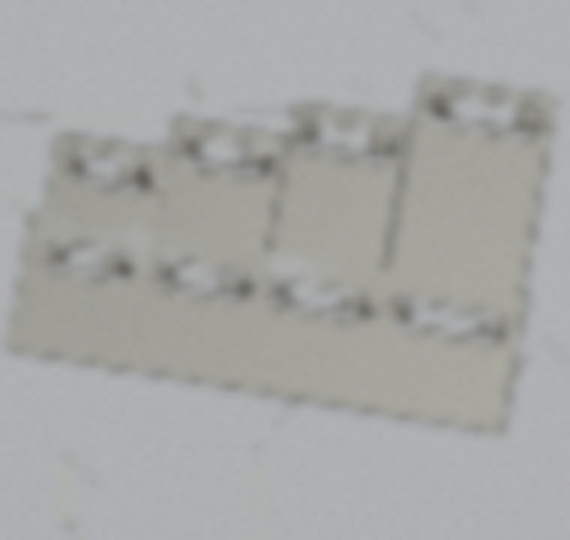

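View pics/mat.png

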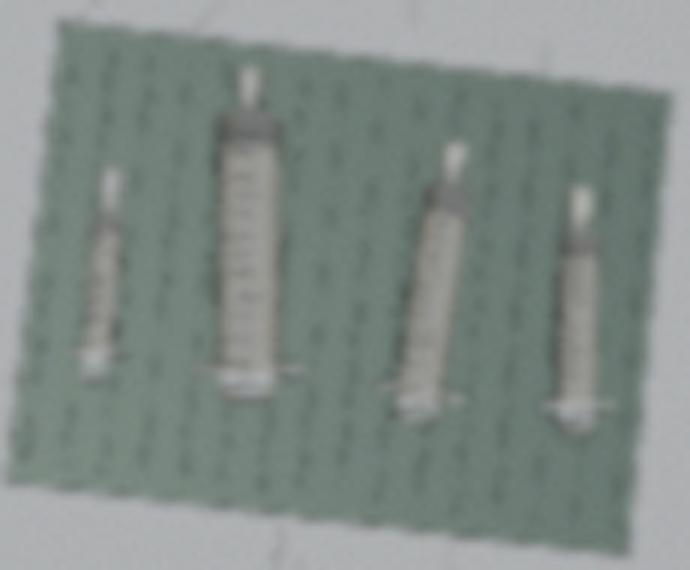

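Crops: all nozzles point image-up. Rear/front saddle centres (6x crop) are c5 (90,258)/(105,163), c10 (205,277)/(225,150), c20 (318,295)/(345,132) and c50 (450,318)/(485,107).

Run:
```python
import cv2,numpy as np
im=cv2.imread("pics/scene0.png")
a=im[165:225,215:315]; b=im[205:285,265:415]
f=lambda x,k:cv2.resize(x,None,fx=k,fy=k,interpolation=cv2.INTER_CUBIC)
o=lambda x:np.clip(x.astype(float)*1.3,0,255).astype(np.uint8)
cv2.imwrite("pics/rack_s.png",o(f(a,8)))
# syringe masks in top: not green inside mat
t=cv2.imread("pics/top0.png");T=cv2.resize(t[175:270,315:430],None,fx=6,fy=6,interpolation=cv2.INTER_CUBIC).astype(int)
m=((T[:,:,1]-T[:,:,2])<9).astype(np.uint8)
h=np.zeros_like(m);cv2.fillPoly(h,[np.array([[75,40],[655,110],[615,535],[25,475]])],1);m*=h
n,l,s,c=cv2.connectedComponentsWithStats(m)
for i in range(1,n):
    if s[i,4]>800: 
        ys,xs=np.nonzero(l==i); v=cv2.fitLine(np.c_[xs,ys].astype(np.float32),cv2.DIST_L2,0,.01,.01).ravel(); print(s[i],c[i],v)
cv2.imwrite("pics/mask.png",m*255)
```

```text
[  185    60   124   356 25009] [248.18729257 248.16510056] [ 6.9621992e-03 -9.9997574e-01  2.4818729e+02  2.4816510e+02]
[  373   133   106   302 16938] [432.32571732 293.85393789] [ 1.4563788e-01 -9.8933798e-01  4.3232571e+02  2.9385394e+02]
[  64  159   71  231 9713] [102.65798414 281.22948626] [ 7.8950368e-02 -9.9687856e-01  1.0265798e+02  2.8122949e+02]
[  535   181    86   262 12923] [577.51280662 319.84825505] [ 1.6446877e-02 -9.9986476e-01  5.7751282e+02  3.1984827e+02]
```

View pics/rack_s.png

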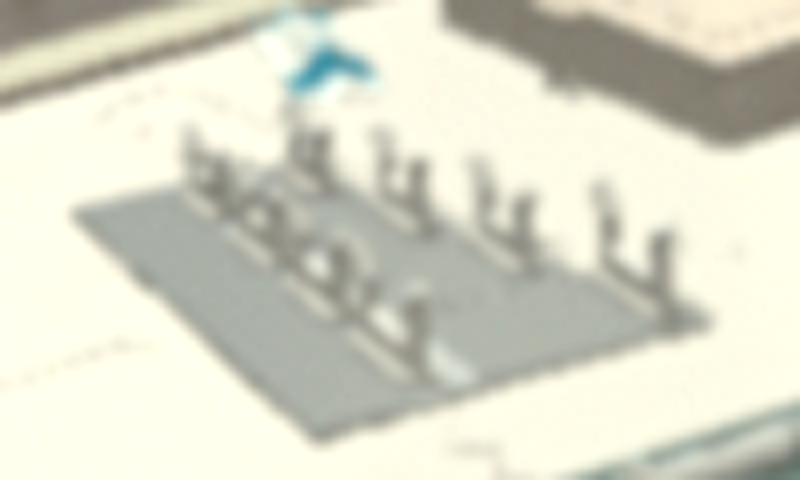

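View pics/mask.png

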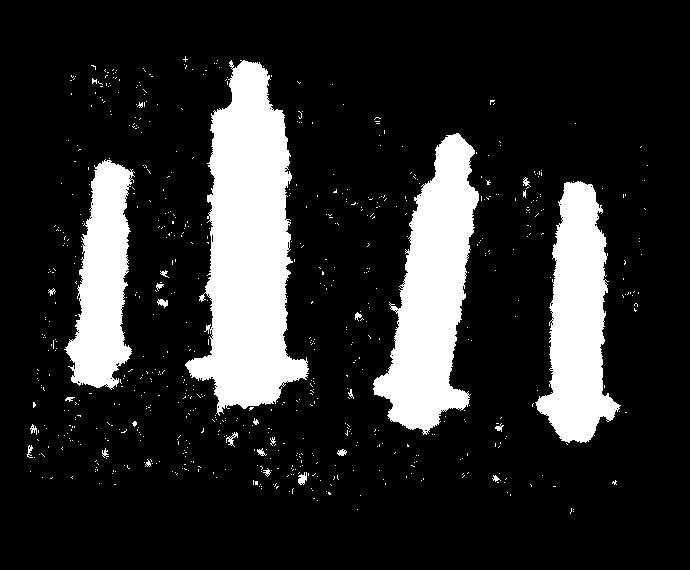

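Scene crop: the saddles are pairs of dark posts on a flat plate. Mask: the four syringes separate cleanly. Now casting to world.

```bash
cat > h.py <<'E'
import numpy as np,cv2
from rig import observe,vision
C={n:vision.get_calibration(n) for n in("scene","top")}
def ray(n,u,v):
    c=C[n];R=c["R"];d=R.T@np.linalg.solve(c["camera_matrix"],[u,v,1.]);return -R.T@c["t"],d
def plane(n,u,v,z):
    o,d=ray(n,u,v);return o+d*(z-o[2])/d[2]
def tri(p,q):
    o,d=ray("top",*p);a,b=ray("scene",*q);s=np.linalg.lstsq(np.c_[d,-b],a-o,rcond=None)[0]
    A,B=o+s[0]*d,a+s[1]*b;return (A+B)/2,np.linalg.norm(A-B)
def syr(img=None,off=(315,175),k=6,poly=None):
    """mask pixels -> list of pixel arrays"""
R0=9
DIM={5:(7,82,28),10:(9,98,36),20:(11,114,44),50:(15,136,56)}
CR=dict()
E
python3 - <<'E'
from h import *
np.set_printoptions(precision=4,suppress=True)
rt=lambda p:((p[0]+.5)/6-.5+205,(p[1]+.5)/6-.5+180); rs=lambda p:((p[0]+.5)/8-.5+215,(p[1]+.5)/8-.5+165)
for a,b in [((10,350),(75,212)),((503,432),(320,440)),((548,92),(712,322)),((488,113),(633,217)),((485,107),(635,280)),((450,315),(390,310))]:
    print(*tri(rt(a),rs(b)))
W={5:[(90,258),(105,163)],10:[(205,277),(225,150)],20:[(318,295),(345,132)],50:[(450,318),(485,107)]}
for k,(a,b) in W.items():
    for z in(.018,.04):
        A,B=plane("top",*rt(a),z),plane("top",*rt(b),z);d=B-A;print(k,z,A[:2],B[:2],np.linalg.norm(d),np.degrees(np.arctan2(d[1],d[0])))
t=cv2.imread("pics/top0.png");T=cv2.resize(t[175:270,315:430],None,fx=6,fy=6,interpolation=cv2.INTER_CUBIC).astype(int)
m=cv2.imread("pics/mask.png",0)
n,l,s,c=cv2.connectedComponentsWithStats(m)
cand=sorted([i for i in range(1,n) if s[i,4]>800*1],key=lambda i:s[i,4])
for i,k in zip(cand,(5,10,20,50)):
    r,e,g=DIM[k];r/=1e3
    ys,xs=np.nonzero(l==i)
    P=np.array([plane("top",(x+.5)/6-.5+315,(y+.5)/6-.5+175,r+.003)[:2] for x,y in zip(xs,ys)])
    mu=P.mean(0);w,v=np.linalg.eigh(np.cov((P-mu).T));d=v[:,1]*np.sign(v[0,1])
    p=(P-mu)@d; nn=np.array([-d[1],d[0]])
    # symmetric axis offset from central barrel part
    mid=(p.min()+p.max())/2; o=mu+d*(mid-(e-14)/2e3)
    q=(P-o)@d; w_=(P-o)@nn; sel=(q>.012)&(q<(e-25)/1e3); f=np.polyfit(q[sel],w_[sel],1)
    print(k,"org",o,"yaw",np.degrees(np.arctan2(d[1],d[0])),"len",p.max()-p.min(),"barrel fit yaw add",np.degrees(f[0]),"off at grip",f[0]*g/1e3+f[1],"grip",o+d*g/1e3)
E
```

```text
[0.4645 0.3616 0.0053] 0.0013426752441108383
[0.4222 0.1366 0.0037] 0.0015528197608189707
[0.5772 0.1141 0.0024] 0.0011837581449489066
[0.5638 0.1397 0.0396] 0.0007853686480800171
[0.5685 0.1436 0.0124] 0.004057543259248002
[0.4729 0.1598 0.0271] 0.0035175702068618057
5 0.018 [0.5043 0.3228] [0.5476 0.316 ] 0.04382768232597539 -9.027013829015942
5 0.04 [0.5028 0.3186] [0.5453 0.3118] 0.04311033870805704 -9.02701382901597
10 0.018 [0.4945 0.2706] [0.5524 0.2611] 0.05860495285057333 -9.253566995223983
10 0.04 [0.4931 0.2672] [0.55   0.2579] 0.05764574427109415 -9.253566995223977
20 0.018 [0.4852 0.2193] [0.5594 0.2062] 0.07534691578901734 -9.95632787013908
20 0.04 [0.4839 0.2167] [0.5569 0.2039] 0.07411368541262922 -9.956327870139086
50 0.018 [0.4734 0.1595] [0.5695 0.1421] 0.09761320984309856 -10.255364399510553
50 0.04 [0.4723 0.1579] [0.5668 0.1408] 0.0960155389330863 -10.255364399510555
5 org [0.471  0.0198] yaw -6.01934809596318 len 0.10490057474204535 barrel fit yaw add 0.22907570441281966 off at grip -1.4953515028710656e-05 grip [0.4989 0.0168]
10 org [ 0.4406 -0.1971] yaw -3.5191264409369016 len 0.11933905684253882 barrel fit yaw add -0.8350400885729516 off at grip 0.00012548199896456123 grip [ 0.4766 -0.1993]
20 org [ 0.4482 -0.1252] yaw -10.594921228340226 len 0.13860710535286627 barrel fit yaw add -0.15848259137028703 off at grip 0.0003544052377436065 grip [ 0.4914 -0.1333]
50 org [ 0.4585 -0.0476] yaw -2.2349566717951848 len 0.1624312493051817 barrel fit yaw add -0.216565758056443 off at grip -4.555741736458828e-05 grip [ 0.5145 -0.0498]
```

Run:
```python
from h import *
np.set_printoptions(precision=4,suppress=True)
rs=lambda p:((p[0]+.5)/8-.5+215,(p[1]+.5)/8-.5+165)
rt=lambda p:((p[0]+.5)/6-.5+205,(p[1]+.5)/6-.5+180)
for n,p,z in [("c5f",(306,128),.035),("c10f",(400,153),.037),("c20f",(502,182),.039),("c50f",(633,217),.043),("c50r",(392,293),.043)]:
    print(n,plane("scene",*rs(p),z))
D={"c5":[(65,160),(145,182),(53,253),(125,268)],"c10":[(182,143),(267,163),(165,270),(245,290)],"c20":[(303,128),(388,148),(280,287),(365,310)],"c50":[(437,103),(540,123),(402,303),(497,328)]}
for (n,d),z in zip(D.items(),(.035,.037,.039,.043)):
    Q=[plane("top",*rt(p),z)[:2] for p in d]; f=(Q[0]+Q[1])/2;r=(Q[2]+Q[3])/2;v=f-r
    print(n,"r",r,"f",f,np.linalg.norm(v),np.degrees(np.arctan2(v[1],v[0])),"span",np.linalg.norm(Q[0]-Q[1]),np.linalg.norm(Q[2]-Q[3]))
```

```text
c5f [0.5373 0.3055 0.035 ]
c10f [0.5448 0.2544 0.037 ]
c20f [0.5515 0.2004 0.039 ]
c50f [0.5586 0.1338 0.043 ]
c50r [0.4605 0.1426 0.043 ]
c5 r [0.502 0.32 ] f [0.5422 0.3128] 0.040874457453207655 -10.19127941528581 span 0.0376183200233042 0.033188400301995075
c10 r [0.4919 0.2676] f [0.549  0.2586] 0.05773275051878984 -9.03269361409363 span 0.03948397599937161 0.03711221311415339
c20 r [0.4824 0.2148] f [0.5543 0.2038] 0.07278138164471624 -8.712376579029858 span 0.039401791248044486 0.03950217141287503
c50 r [0.4733 0.1579] f [0.5637 0.1391] 0.09233476157750467 -11.742728714675998 span 0.04716655264704841 0.043842381315083945
```

```bash
cat >> h.py <<'E'
from scipy.spatial.transform import Rotation as Ro
np.set_printoptions(precision=4,suppress=True)
YC=-10.0
def u(a): return np.array([np.cos(np.radians(a)),np.sin(np.radians(a))])
SY={5:((.471,.0198),-5.9),10:((.4406,-.1971),-4.0),20:((.4482,-.1252),-10.7),50:((.4585,-.0476),-2.4)}
RF={5:((.5030,.3203),(.5445,.3133)),10:((.4928,.2682),(.5500,.2590)),20:((.4835,.2164),(.5562,.2044)),50:((.4730,.1583),(.5658,.1402))}
MO={5:30.5,10:38.5,20:46.5,50:57.5}
for k,(r,f) in RF.items(): CR[k]=(np.array(r)+f)/2-u(YC)*MO[k]/1e3
def to(xy,tip,yaw,s=None):
    s=s or observe();R=s["ee_rot"];d=u(yaw+180)
    T=np.array([[d[0],d[1],0],[d[1],-d[0],0],[0,0,-1.]]).T
    # columns x,y,z
    T=np.c_[[d[0],d[1],0],[d[1],-d[0],0],[0,0,-1]]
    D=R.T@(np.r_[xy,tip+.173]-s["ee_pos"]); rv=Ro.from_matrix(R.T@T).as_rotvec()
    print("t",round(s["time_s"],2),"tcp",s["ee_pos"],"w",s["gripper_width"],"F",s["contact_force"],"| shift",D/.2,"turn",rv/np.pi)
def pick(k,tip): o,y=SY[k];to(np.array(o)+u(y)*DIM[k][2]/1e3,tip,y)
def place(k,tip,dx=0,dy=0): to(CR[k]+u(YC)*(DIM[k][2]/1e3+dx)+u(YC+90)*dy,tip,YC)
E
python3 -c "
from h import *
print(CR)
for k in(5,10,20,50): pick(k,.12)"
```

```text
{5: array([0.4937, 0.3221]), 10: array([0.4835, 0.2703]), 20: array([0.4741, 0.2185]), 50: array([0.4628, 0.1592])}
t 0.1 tcp [0.1887 0.5956 0.404 ] w 0.08572631562997947 F [-0.6121  0.57    0.7018] | shift [-2.3523 -2.289   0.5586] turn [-0.0004 -0.     -0.0649]
t 0.1 tcp [0.1887 0.5956 0.404 ] w 0.08572631562997947 F [-0.6121  0.57    0.7018] | shift [-2.5729 -3.3548  0.5601] turn [-0.0004 -0.     -0.0755]
t 0.1 tcp [0.1887 0.5956 0.404 ] w 0.08572631562997947 F [-0.6121  0.57    0.7018] | shift [-2.544  -3.0166  0.5596] turn [-0.0004  0.     -0.0382]
t 0.1 tcp [0.1887 0.5956 0.404 ] w 0.08572631562997947 F [-0.6121  0.57    0.7018] | shift [-2.5277 -2.5842  0.559 ] turn [-0.0004 -0.     -0.0844]
```

Request:
apply_moves(moves="-0.84 -0.86 0 0 0 0 0.5;-0.84 -0.86 0 0 0 0 0.5;-0.84 -0.86 0 0 0 0 0.5;-0.84 -0.86 0 0 0 0 0.5;-0.84 -0.86 0 0 0 0 0.5;-0.84 -0.86 0 0 0 0 0.5;-0.84 -0.86 0 0 0 0 0.5;-0.84 -0.86 0 0 0 0 0.5;-0.84 -0.86 0 0 0 0 0.5;-0.84 -0.86 0 0 0 0 0.5")

```text
time_s: 0.93
ee_pos: [0.2962, 0.3823, 0.4046]
ee_rot: [[-0.954, 0.3, -0.0], [0.3, 0.954, 0.0], [0.0, 0.0, -1.0]]
contact_force: [0.2, 0.4, -0.9]
gripper_width: 0.064
grip_force: 0.0
```

Request:
apply_moves(moves="-0.84 -0.86 0 0 0 0 0.5;-0.84 -0.86 0 0 0 0 0.5;-0.84 -0.86 0 0 0 0 0.5;-0.84 -0.86 0 0 0 0 0.5;-0.84 -0.86 0 0 0 0 0.5;-0.84 -0.86 0 0 0 0 0.5;-0.84 -0.86 0 0 0 0 0.5;-0.84 -0.86 0 0 0 0 0.5;-0.84 -0.86 0 0 0 0 0.5;-0.84 -0.86 0 0 0 0 0.5")

```text
time_s: 1.77
ee_pos: [0.4047, 0.1682, 0.4045]
ee_rot: [[-0.954, 0.299, -0.0], [0.299, 0.954, 0.0], [0.0, -0.0, -1.0]]
contact_force: [-0.1, -1.1, -0.7]
gripper_width: 0.0642
grip_force: 0.0
```

Request:
apply_moves(moves="-0.84 -0.86 0.56 0 0 -0.084 0.5;-0.84 -0.86 0.56 0 0 -0.084 0.5;-0.84 -0.86 0.56 0 0 -0.084 0.5;-0.84 -0.86 0.56 0 0 -0.084 0.5;-0.84 -0.86 0.56 0 0 -0.084 0.5;-0.84 -0.86 0.56 0 0 -0.084 0.5;-0.84 -0.86 0.56 0 0 -0.084 0.5;-0.84 -0.86 0.56 0 0 -0.084 0.5;-0.84 -0.86 0.56 0 0 -0.084 0.5;-0.84 -0.86 0.56 0 0 -0.084 0.5")

```text
time_s: 2.6
ee_pos: [0.5135, -0.0466, 0.2924]
ee_rot: [[-0.999, 0.041, -0.001], [0.041, 0.999, 0.001], [0.001, 0.001, -1.0]]
contact_force: [0.1, 0.2, 0.4]
gripper_width: 0.0639
grip_force: 0.0
```

```bash
python3 -c "
from h import *
print(observe()['q'])
pick(50,.007)"
```

```text
[-0.2694  0.3973  0.3377  1.9912 -0.1839  0.7828  1.7051]
t 2.6 tcp [ 0.5135 -0.0466  0.2924] w 0.06392023515944771 F [0.1292 0.2173 0.4155] | shift [-0.0062 -0.0169  0.5622] turn [ 0.0002 -0.0003  0.0004]
```

Request:
apply_moves(moves="-0.006 -0.017 0.2 0 0 0 0.5;-0.006 -0.017 0.35 0 0 0 0.5;-0.006 -0.017 0.5 0 0 0 0.5;-0.006 -0.017 0.56 0 0 0 0.5;-0.006 -0.017 0.56 0 0 0 0.5;-0.006 -0.017 0.56 0 0 0 -1;-0.006 -0.017 0.56 0 0 0 -1;-0.006 -0.017 0.56 0 0 0 -1;-0.006 -0.017 0.56 0 0 0 -1;-0.006 -0.017 0.56 0 0 0 -1")

```text
time_s: 3.43
ee_pos: [0.5151, -0.0511, 0.1825]
ee_rot: [[-0.999, 0.042, 0.003], [0.042, 0.999, 0.001], [-0.003, 0.001, -1.0]]
contact_force: [-1.0, 1.6, 7.2]
gripper_width: 0.0278
grip_force: 58.7
```

Request:
apply_moves(moves="0 0 0 0 0 0 -1;0 0 0 0 0 0 -1;0 0 0 0 0 0 -1;0 0 -0.05 0 0 0 -1;0 0 -0.1 0 0 0 -1;0 0 -0.2 0 0 0 -1;0 0 -0.3 0 0 0 -1;0 0 -0.4 0 0 0 -1;0 0 -0.5 0 0 0 -1;0 0 -0.5 0 0 0 -1")

```text
time_s: 4.27
ee_pos: [0.5156, -0.0522, 0.2856]
ee_rot: [[-0.999, 0.043, 0.007], [0.043, 0.999, 0.0], [-0.007, 0.001, -1.0]]
contact_force: [1.1, 0.2, -0.2]
gripper_width: 0.0283
grip_force: 59.4
```

```bash
python3 -c "
from h import *
place(50,.10);print(observe()['q'])
a=vision.camera('scene')[130:290,210:430,::-1];b=vision.camera('top')[110:270,290:430,::-1]
cv2.imwrite('pics/g50.png',np.hstack([cv2.resize(a,(440,320)),cv2.resize(b,(280,320))]))"
```

```text
t 4.27 tcp [ 0.5156 -0.0522  0.2856] w 0.028268124178554132 F [ 1.1112  0.2228 -0.212 ] | shift [0.0328 1.0081 0.0632] turn [0.0003 0.0022 0.0417]
[-0.2606  0.4096  0.3419  1.9953 -0.1959  0.7606  1.7241]
```

View pics/g50.png

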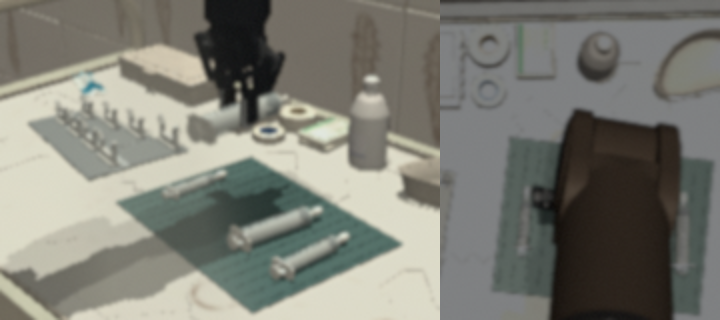

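Scene picture: the 50 ml is gripped and level above the mat, the others undisturbed.

Request:
apply_moves(moves="0.006 0.13 0.01 0 0 0.008 -1;0.012 0.28 0.02 0 0.001 0.016 -1;0.018 0.44 0.03 0 0.001 0.024 -1;0.024 0.6 0.04 0 0.002 0.032 -1;0.03 0.75 0.05 0 0.002 0.042 -1;0.033 0.87 0.06 0 0.002 0.042 -1;0.033 0.95 0.063 0 0.002 0.042 -1;0.033 1 0.063 0 0.002 0.042 -1;0.033 1 0.063 0 0.002 0.042 -1;0.033 1 0.063 0 0.002 0.042 -1")

```text
time_s: 5.2
ee_pos: [0.5163, 0.1478, 0.2679]
ee_rot: [[-0.985, 0.174, -0.007], [0.174, 0.985, -0.0], [0.007, -0.001, -1.0]]
contact_force: [0.8, 0.2, 0.3]
gripper_width: 0.0279
grip_force: 59.4
```

```bash
python3 -c "
from h import *
place(50,.0245)
a=vision.camera('scene')[165:225,215:315,::-1];b=vision.camera('top')[170:260,200:310,::-1]
cv2.imwrite('pics/p50.png',np.hstack([cv2.resize(a,(400,240),interpolation=2),cv2.resize(b,(293,240),interpolation=2)]))"
```

```text
t 5.2 tcp [0.5163 0.1478 0.2679] w 0.027872346217446223 F [0.7602 0.1522 0.2881] | shift [-0.009   0.0104  0.3518] turn [-0.0004 -0.0021 -0.0001]
```

View pics/p50.png

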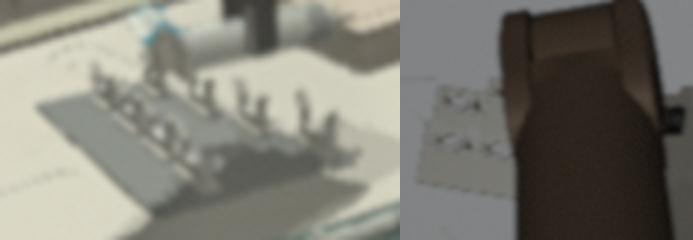

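Request:
apply_moves(moves="-0.009 0.01 0.05 0 -0.002 0 -1;-0.009 0.01 0.1 0 -0.002 0 -1;-0.009 0.01 0.15 0 -0.002 0 -1;-0.009 0.01 0.18 0 -0.002 0 -1;-0.009 0.01 0.21 0 -0.002 0 -1;-0.009 0.01 0.24 0 -0.002 0 -1;-0.009 0.01 0.26 0 -0.002 0 -1;-0.009 0.01 0.28 0 -0.002 0 -1;-0.009 0.01 0.29 0 -0.002 0 -1;-0.009 0.01 0.29 0 -0.002 0 -1")

```text
time_s: 6.13
ee_pos: [0.5181, 0.15, 0.2097]
ee_rot: [[-0.985, 0.174, -0.0], [0.174, 0.985, -0.001], [0.0, -0.001, -1.0]]
contact_force: [-0.9, -0.6, 0.3]
gripper_width: 0.0282
grip_force: 59.4
```

```bash
python3 -c "
from h import *
place(50,.0245);print(observe()['moment'])
a=vision.camera('scene')[165:225,215:315,::-1]
cv2.imwrite('pics/p50b.png',cv2.resize(a,(800,480),interpolation=2))"
```

```text
t 6.13 tcp [0.5181 0.15   0.2097] w 0.02819021428855643 F [-0.9165 -0.5729  0.2763] | shift [ 0.0004 -0.0025  0.0612] turn [-0.0002 -0.0001 -0.0001]
[ 0.0084 -0.0231 -0.0246]
```

View pics/p50b.png

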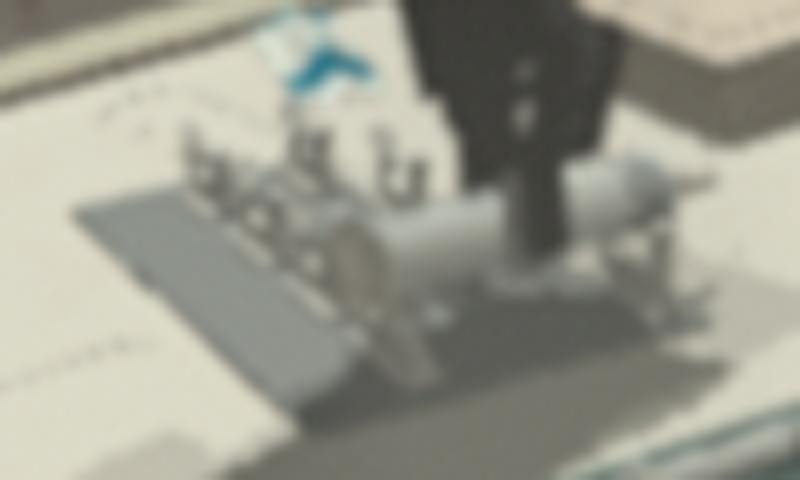

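The barrel is between the front posts (665,240) and no forces show; lowering slowly.

Request:
apply_moves(moves="0 0 0.01 0 0 0 -1;0 0 0.02 0 0 0 -1;0 0 0.03 0 0 0 -1;0 0 0.04 0 0 0 -1;0 0 0.045 0 0 0 -1;0 0 0.05 0 0 0 -1;0 0 0.05 0 0 0 -1;0 0 0.055 0 0 0 -1;0 0 0.055 0 0 0 -1;0 0 0.055 0 0 0 -1")

```text
time_s: 7.02
ee_pos: [0.5185, 0.1507, 0.1994]
ee_rot: [[-0.985, 0.174, 0.001], [0.174, 0.985, 0.001], [-0.001, 0.001, -1.0]]
contact_force: [0.1, 5.6, 3.7]
gripper_width: 0.0277
grip_force: 59.9
```

```bash
python3 -c "
from h import *
place(50,.0245);print(observe()['moment'])"
```

```text
t 7.02 tcp [0.5185 0.1507 0.1994] w 0.027688127604056645 F [0.0843 5.638  3.7297] | shift [ 0.0016 -0.0064  0.0093] turn [ 0.0003  0.0003 -0.    ]
[ 1.1019 -0.0014 -0.2973]
```

Request:
apply_moves(moves="0 0.005 0 0 0 0 -1;0 0.008 0 0 0 0 -1;0 0.008 0 0 0 0 -1;0 0.008 0.005 0 0 0 -1;0 0.008 0.01 0 0 0 -1;0 0.008 0.015 0 0 0 -1;0 0.008 0.02 0 0 0 -1;0 0.008 0.02 0 0 0 -1;0 0.008 0.02 0 0 0 -1;0 0.008 0.02 0 0 0 -1")

```text
time_s: 7.85
ee_pos: [0.5184, 0.1514, 0.1971]
ee_rot: [[-0.985, 0.174, 0.0], [0.174, 0.985, 0.001], [-0.0, 0.001, -1.0]]
contact_force: [-8.5, 0.7, 32.4]
gripper_width: 0.0275
grip_force: 63.1
```

```bash
python3 -c "
from h import *
place(50,.0245);print(observe()['moment'])"
```

```text
t 7.85 tcp [0.5184 0.1514 0.1971] w 0.027482458709799595 F [-8.4819  0.7243 32.4181] | shift [ 0.0008 -0.0098 -0.0022] turn [ 0.0003  0.0001 -0.0003]
[ 0.0965  1.7949 -0.1742]
```

Request:
apply_moves(moves="0 0 -0.005 0 0 0 -1;0 0 -0.005 0 0 0 0.15;0 0 -0.005 0 0 0 0.15;0 0 -0.005 0 0 0 0.15;0 0 -0.005 0 0 0 0.15;0 0 -0.05 0 0 0 0.15;0 0 -0.15 0 0 0 0.15;0 0 -0.3 0 0 0 0.15;0 0 -0.45 0 0 0 0.15;0 0 -0.5 0 0 0 0.15")

```text
time_s: 8.68
ee_pos: [0.5195, 0.1515, 0.2992]
ee_rot: [[-0.985, 0.175, 0.004], [0.175, 0.985, 0.001], [-0.004, 0.002, -1.0]]
contact_force: [0.9, -0.8, 0.3]
gripper_width: 0.0492
grip_force: 0.0
```

```bash
python3 -c "
from h import *
pick(20,.11)"
```

```text
t 8.68 tcp [0.5195 0.1515 0.2992] w 0.04919160581968161 F [ 0.8669 -0.7732  0.2552] | shift [-0.1102 -1.4269  0.0787] turn [0.0006 0.0013 0.0036]
```

Request:
apply_moves(moves="-0.05 -0.71 0 0 0 0 0.15;-0.05 -0.71 0 0 0 0 0.15;-0.05 -0.71 0 0 0 0 0.15;-0.05 -0.71 0 0 0 0 0.15;-0.05 -0.71 0 0 0 0 0.15;-0.05 -0.71 0 0 0 0 0.15;-0.05 -0.71 0 0 0 0 0.15;-0.05 -0.71 0 0 0 0 0.15;-0.05 -0.71 0 0 0 0 0.15;-0.05 -0.71 0 0 0 0 0.15")

```text
time_s: 9.52
ee_pos: [0.5037, 0.0111, 0.2951]
ee_rot: [[-0.985, 0.172, -0.0], [0.172, 0.985, -0.0], [0.0, -0.0, -1.0]]
contact_force: [0.4, 1.0, 0.5]
gripper_width: 0.0492
grip_force: 0.0
```

Request:
apply_moves(moves="-0.06 -0.71 0 0 0 0.004 0.3;-0.06 -0.71 0 0 0 0.004 0.3;-0.06 -0.71 0 0 0 0.004 0.3;-0.06 -0.71 0 0 0 0.004 0.3;-0.06 -0.71 0 0 0 0.004 0.3;-0.06 -0.71 0 0 0 0.004 0.3;-0.06 -0.71 0 0 0 0.004 0.3;-0.06 -0.71 0 0 0 0.004 0.3;-0.06 -0.71 0 0 0 0.004 0.3;-0.06 -0.71 0 0 0 0.004 0.3")

```text
time_s: 10.35
ee_pos: [0.4909, -0.1307, 0.2952]
ee_rot: [[-0.983, 0.184, -0.0], [0.184, 0.983, -0.0], [0.0, -0.0, -1.0]]
contact_force: [0.5, 0.4, 0.1]
gripper_width: 0.0553
grip_force: 0.0
```

```bash
python3 -c "
from h import *
pick(20,.007)
a=vision.camera('scene')[165:225,215:315,::-1];b=vision.camera('top')[170:260,200:310,::-1]
cv2.imwrite('pics/s50.png',np.hstack([cv2.resize(a,(400,240),interpolation=2),cv2.resize(b,(293,240),interpolation=2)]))"
```

```text
t 10.35 tcp [ 0.4909 -0.1307  0.2952] w 0.05526742875131501 F [0.5245 0.4296 0.1134] | shift [-0.005  -0.0125  0.5758] turn [-0.     -0.      0.0004]
```

View pics/s50.png

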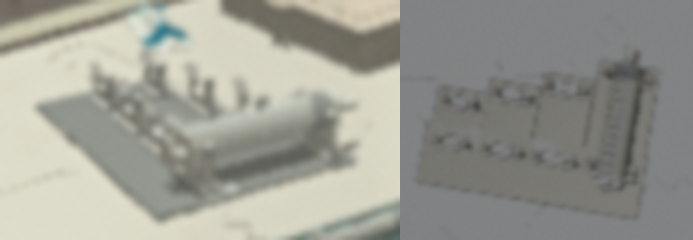

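Seated 50 ml visible in its cradle at right end (top crop 620,120). Now the 20.

Request:
apply_moves(moves="-0.005 -0.012 0.2 0 0 0 0.2;-0.005 -0.012 0.38 0 0 0 0.2;-0.005 -0.012 0.52 0 0 0 0.2;-0.005 -0.012 0.577 0 0 0 0.2;-0.005 -0.012 0.577 0 0 0 0.2;-0.005 -0.012 0.577 0 0 0 -1;-0.005 -0.012 0.577 0 0 0 -1;-0.005 -0.012 0.577 0 0 0 -1;-0.005 -0.012 0.577 0 0 0 -1;-0.005 -0.012 0.577 0 0 0 -1")

```text
time_s: 11.28
ee_pos: [0.4918, -0.1346, 0.1812]
ee_rot: [[-0.982, 0.186, 0.002], [0.186, 0.982, -0.001], [-0.003, -0.0, -1.0]]
contact_force: [-0.6, 0.2, 8.8]
gripper_width: 0.0198
grip_force: 59.2
```

Request:
apply_moves(moves="0 0 0 0 0 0 -1;0 0 0 0 0 0 -1;0 0 0 0 0 0 -1;0 0 -0.05 0 0 0 -1;0 0 -0.12 0 0 0 -1;0 0 -0.2 0 0 0 -1;0 0 -0.3 0 0 0 -1;0 0 -0.4 0 0 0 -1;0 0 -0.46 0 0 0 -1;0 0 -0.5 0 0 0 -1")

```text
time_s: 12.12
ee_pos: [0.4916, -0.1345, 0.2823]
ee_rot: [[-0.982, 0.186, 0.003], [0.186, 0.982, -0.001], [-0.003, 0.0, -1.0]]
contact_force: [1.4, 0.4, -0.2]
gripper_width: 0.0198
grip_force: 58.9
```

```bash
python3 -c "
from h import *
place(20,.10,0,.0015)"
```

```text
t 12.12 tcp [ 0.4916 -0.1345  0.2823] w 0.019835802921018074 F [ 1.3833  0.4163 -0.2476] | shift [0.1951 1.7281 0.0458] turn [-0.      0.001  -0.0041]
```

Request:
apply_moves(moves="0.02 0.13 0 0 0 0 -1;0.04 0.28 0 0 0 0 -1;0.05 0.44 0 0 0 0 -1;0.07 0.6 0 0 0 0 -1;0.09 0.73 0 0 0 0 -1;0.1 0.82 0 0 0 0 -1;0.1 0.86 0 0 0 0 -1;0.1 0.86 0 0 0 0 -1;0.1 0.86 0 0 0 0 -1;0.1 0.86 0 0 0 0 -1")

```text
time_s: 12.95
ee_pos: [0.5036, 0.0366, 0.2799]
ee_rot: [[-0.982, 0.188, 0.0], [0.188, 0.982, -0.001], [-0.0, -0.001, -1.0]]
contact_force: [-0.7, -0.2, -0.4]
gripper_width: 0.0196
grip_force: 58.9
```

Request:
apply_moves(moves="0.02 0.13 0 0 0 0 -1;0.04 0.28 0 0 0 0 -1;0.05 0.44 0 0 0 0 -1;0.07 0.6 0 0 0 -0.004 -1;0.09 0.73 0 0 0 -0.004 -1;0.1 0.82 0 0 0 -0.004 -1;0.1 0.86 0 0 0 -0.004 -1;0.1 0.86 0 0 0 -0.004 -1;0.1 0.86 0 0 0 -0.004 -1;0.1 0.86 0 0 0 -0.004 -1")

```text
time_s: 13.78
ee_pos: [0.5164, 0.2086, 0.2797]
ee_rot: [[-0.984, 0.177, -0.0], [0.177, 0.984, -0.001], [-0.0, -0.001, -1.0]]
contact_force: [0.8, -0.5, -0.1]
gripper_width: 0.0199
grip_force: 58.9
```

```bash
python3 -c "
from h import *
place(20,.0232,0,.0015)"
```

```text
t 13.78 tcp [0.5164 0.2086 0.2797] w 0.019936006027327487 F [ 0.8323 -0.4845 -0.0799] | shift [-0.003   0.0202  0.4175] turn [-0.0005  0.     -0.0011]
```

Request:
apply_moves(moves="-0.003 0.02 0.05 0 0 -0.001 -1;-0.003 0.02 0.12 0 0 -0.001 -1;-0.003 0.02 0.19 0 0 -0.001 -1;-0.003 0.02 0.24 0 0 -0.001 -1;-0.003 0.02 0.28 0 0 -0.001 -1;-0.003 0.02 0.31 0 0 -0.001 -1;-0.003 0.02 0.33 0 0 -0.001 -1;-0.003 0.02 0.345 0 0 -0.001 -1;-0.003 0.02 0.36 0 0 -0.001 -1;-0.003 0.02 0.36 0 0 -0.001 -1")

```text
time_s: 14.62
ee_pos: [0.5173, 0.2148, 0.2074]
ee_rot: [[-0.985, 0.171, -0.0], [0.171, 0.985, -0.0], [0.0, -0.0, -1.0]]
contact_force: [0.2, 0.0, -0.1]
gripper_width: 0.0199
grip_force: 58.9
```

```bash
python3 -c "
from h import *
place(20,.0232,0,.0015);print(observe()['moment'])"
```

```text
t 14.62 tcp [0.5173 0.2148 0.2074] w 0.019870638273323877 F [ 0.1631  0.0348 -0.1475] | shift [-0.0038 -0.0121  0.0562] turn [-0.0001 -0.      0.0009]
[-0.086   0.1088  0.0023]
```

Request:
apply_moves(moves="-0.003 -0.01 0 0 0 0.001 -1;-0.003 -0.01 0 0 0 0.001 -1;-0.003 -0.01 0.015 0 0 0.001 -1;-0.003 -0.01 0.025 0 0 0.001 -1;-0.003 -0.01 0.035 0 0 0.001 -1;-0.003 -0.01 0.042 0 0 0.001 -1;-0.003 -0.01 0.05 0 0 0.001 -1;-0.003 -0.01 0.055 0 0 0.001 -1;-0.003 -0.01 0.055 0 0 0.001 -1;-0.003 -0.01 0.055 0 0 0.001 -1")

```text
time_s: 15.45
ee_pos: [0.5176, 0.2129, 0.1966]
ee_rot: [[-0.985, 0.174, -0.0], [0.174, 0.985, -0.0], [-0.0, -0.0, -1.0]]
contact_force: [1.0, 1.4, -0.1]
gripper_width: 0.0197
grip_force: 58.8
```

```bash
python3 -c "
from h import *
place(20,.0232,0,.0015);print(observe()['moment'])"
```

```text
t 15.45 tcp [0.5176 0.2129 0.1966] w 0.019722493923709693 F [ 1.0365  1.3786 -0.0557] | shift [-0.0008 -0.0031  0.0021] turn [-0.0001  0.     -0.0001]
[ 0.2679 -0.1129 -0.091 ]
```

Request:
apply_moves(moves="0 0.002 0.003 0 0 0 -1;0 0.002 0.006 0 0 0 -1;0 0.002 0.009 0 0 0 -1;0 0.002 0.012 0 0 0 -1;0 0.002 0.014 0 0 0 -1;0 0.002 0.016 0 0 0 -1;0 0.002 0.016 0 0 0 -1;0 0.002 0.016 0 0 0 -1;0 0.002 0.016 0 0 0 -1;0 0.002 0.016 0 0 0 -1")

```text
time_s: 16.28
ee_pos: [0.5177, 0.2129, 0.1958]
ee_rot: [[-0.985, 0.174, 0.0], [0.174, 0.985, 0.001], [-0.0, 0.001, -1.0]]
contact_force: [-7.8, -1.8, 30.7]
gripper_width: 0.0198
grip_force: 62.0
```

Request:
apply_moves(moves="0 0 -0.008 0 0 0 -1;0 0 -0.008 0 0 0 -0.1;0 0 -0.008 0 0 0 -0.1;0 0 -0.008 0 0 0 -0.1;0 0 -0.008 0 0 0 -0.1;0 0 -0.05 0 0 0 -0.1;0 0 -0.15 0 0 0 -0.1;0 0 -0.3 0 0 0 -0.1;0 0 -0.45 0 0 0 -0.1;0 0 -0.5 0 0 0 -0.1")

```text
time_s: 17.12
ee_pos: [0.5188, 0.2132, 0.2977]
ee_rot: [[-0.985, 0.175, 0.004], [0.175, 0.985, 0.002], [-0.004, 0.002, -1.0]]
contact_force: [0.2, 0.7, 0.3]
gripper_width: 0.0383
grip_force: 0.0
```

```bash
python3 -c "
from h import *
pick(10,.12)"
```

```text
t 17.12 tcp [0.5188 0.2132 0.2977] w 0.03829127289409577 F [0.1977 0.7302 0.3156] | shift [-0.1521 -2.0692  0.0188] turn [ 0.0007  0.0013 -0.0336]
```

Request:
apply_moves(moves="-0.05 -1 0 0 0 0 0;-0.076 -1 0 0 0 0 0;-0.076 -1 0 0 0 0 0;-0.076 -1 0 0 0 0 0;-0.076 -1 0 0 0 0 0;-0.076 -1 0 0 0 0 0;-0.076 -1 0 0 0 0 0;-0.076 -1 0 0 0 0 0;-0.076 -1 0 0 0 0 0;-0.076 -1 0 0 0 0 0")

```text
time_s: 17.95
ee_pos: [0.498, 0.015, 0.2935]
ee_rot: [[-0.985, 0.172, -0.0], [0.172, 0.985, -0.0], [0.0, -0.0, -1.0]]
contact_force: [0.7, 0.5, -0.2]
gripper_width: 0.0427
grip_force: 0.0
```

Request:
apply_moves(moves="-0.076 -1 0 0 0 -0.034 0.1;-0.076 -1 0 0 0 -0.034 0.1;-0.076 -1 0 0 0 -0.034 0.1;-0.076 -1 0 0 0 -0.034 0.1;-0.076 -1 0 0 0 -0.034 0.1;-0.076 -1 0 0 0 -0.034 0.1;-0.076 -1 0 0 0 -0.034 0.1;-0.076 -1 0 0 0 -0.034 0.1;-0.076 -1 0 0 0 -0.034 0.1;-0.076 -1 0 0 0 -0.034 0.1")

```text
time_s: 18.78
ee_pos: [0.4785, -0.1842, 0.2935]
ee_rot: [[-0.998, 0.065, -0.0], [0.065, 0.998, 0.0], [0.0, 0.0, -1.0]]
contact_force: [-0.6, 0.1, 0.4]
gripper_width: 0.0469
grip_force: 0.0
```

```bash
python3 -c "
from h import *
pick(10,.0065)"
```

```text
t 18.78 tcp [ 0.4785 -0.1842  0.2935] w 0.04693289973919715 F [-0.6     0.0923  0.4468] | shift [ 0.0047 -0.0777  0.5699] turn [ 0.0001 -0.0001  0.0015]
```

Request:
apply_moves(moves="0.005 -0.074 0.1 0 0 0.001 0;0.005 -0.074 0.25 0 0 0.001 0;0.005 -0.074 0.4 0 0 0.001 0;0.005 -0.074 0.52 0 0 0.001 0;0.005 -0.074 0.57 0 0 0.001 0;0.005 -0.074 0.57 0 0 0.001 0;0.005 -0.074 0.57 0 0 0.001 -1;0.005 -0.074 0.57 0 0 0.001 -1;0.005 -0.074 0.57 0 0 0.001 -1;0.005 -0.074 0.57 0 0 0.001 -1")

```text
time_s: 19.62
ee_pos: [0.4766, -0.2008, 0.1811]
ee_rot: [[-0.997, 0.071, 0.003], [0.071, 0.997, -0.001], [-0.003, -0.001, -1.0]]
contact_force: [-1.1, 1.9, 6.8]
gripper_width: 0.0151
grip_force: 59.2
```

Request:
apply_moves(moves="0 0 0 0 0 0 -1;0 0 0 0 0 0 -1;0 0 0 0 0 0 -1;0 0 -0.05 0 0 0 -1;0 0 -0.12 0 0 0 -1;0 0 -0.2 0 0 0 -1;0 0 -0.3 0 0 0 -1;0 0 -0.4 0 0 0 -1;0 0 -0.46 0 0 0 -1;0 0 -0.5 0 0 0 -1")

```text
time_s: 20.45
ee_pos: [0.4762, -0.201, 0.2822]
ee_rot: [[-0.997, 0.071, 0.003], [0.071, 0.997, -0.001], [-0.003, -0.001, -1.0]]
contact_force: [0.0, -0.7, 0.0]
gripper_width: 0.0156
grip_force: 58.9
```

```bash
python3 -c "
from h import *
place(10,.10,0,.0018)
a=vision.camera('scene')[130:290,210:430,::-1];b=vision.camera('top')[170:260,200:310,::-1]
cv2.imwrite('pics/g10.png',np.hstack([cv2.resize(a,(440,320)),cv2.resize(b,(352,320),interpolation=2)]))"
```

```text
t 20.45 tcp [ 0.4762 -0.201   0.2822] w 0.015553010654822622 F [ 0.0355 -0.7208  0.0273] | shift [-0.0477  2.3433  0.044 ] turn [-0.0002  0.001   0.0328]
```

View pics/g10.png

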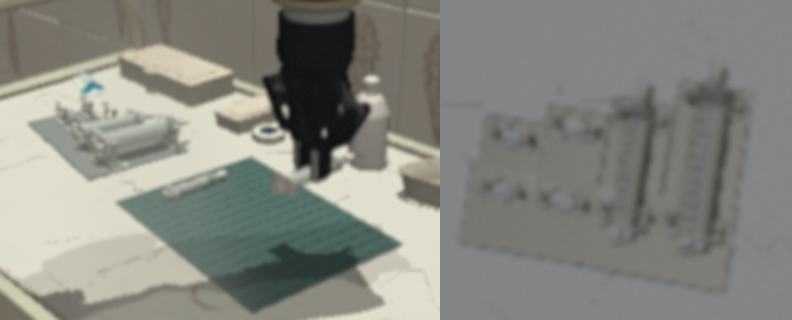

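Picture: 20 and 50 lie in their cradles, the 10 is held. Carrying it over.

Request:
apply_moves(moves="0 0.13 0 0 0 0.006 -1;0 0.29 0 0 0 0.012 -1;0 0.46 0 0 0 0.018 -1;0 0.63 0 0 0 0.024 -1;0 0.78 0 0 0 0.033 -1;0 0.9 0 0 0 0.033 -1;0 0.97 0 0 0 0.033 -1;0 1 0 0 0 0.033 -1;0 1 0 0 0 0.033 -1;0 1 0 0 0 0.033 -1")

```text
time_s: 21.38
ee_pos: [0.49, -0.0019, 0.2792]
ee_rot: [[-0.985, 0.174, -0.001], [0.174, 0.985, -0.001], [0.001, -0.001, -1.0]]
contact_force: [0.5, -0.8, -0.5]
gripper_width: 0.0155
grip_force: 58.9
```

```bash
python3 -c "
from h import *
place(10,.10,0,.0018)"
```

```text
t 21.38 tcp [ 0.49   -0.0019  0.2792] w 0.015473244065542706 F [ 0.5105 -0.8257 -0.5023] | shift [0.0893 1.3438 0.0297] turn [-0.0004 -0.0002 -0.0002]
```

Request:
apply_moves(moves="0.01 0.13 0 0 0 0 -1;0.02 0.28 0 0 0 0 -1;0.03 0.42 0 0 0 0 -1;0.04 0.53 0 0 0 0 -1;0.045 0.62 0 0 0 0 -1;0.045 0.67 0 0 0 0 -1;0.045 0.67 0 0 0 0 -1;0.045 0.67 0 0 0 0 -1;0.045 0.67 0 0 0 0 -1;0.045 0.67 0 0 0 0 -1")

```text
time_s: 22.22
ee_pos: [0.5047, 0.1304, 0.2796]
ee_rot: [[-0.984, 0.177, -0.0], [0.177, 0.984, -0.001], [-0.0, -0.001, -1.0]]
contact_force: [1.3, 0.8, -0.1]
gripper_width: 0.0152
grip_force: 58.9
```

Request:
apply_moves(moves="0.01 0.13 0 0 0 0 -1;0.02 0.28 0 0 0 0 -1;0.03 0.42 0 0 0 0 -1;0.04 0.53 0 0 0 0 -1;0.045 0.62 0 0 0 0 -1;0.045 0.67 0 0 0 0 -1;0.045 0.67 0.04 0 0 0 -1;0.045 0.67 0.1 0 0 0 -1;0.045 0.67 0.12 0 0 0 -1;0.045 0.67 0.12 0 0 0 -1")

```text
time_s: 23.05
ee_pos: [0.5186, 0.2637, 0.2536]
ee_rot: [[-0.984, 0.176, -0.003], [0.176, 0.984, -0.003], [0.002, -0.003, -1.0]]
contact_force: [0.2, -0.1, -0.1]
gripper_width: 0.0156
grip_force: 58.9
```

```bash
python3 -c "
from h import *
place(10,.0231,0,.0018)"
```

```text
t 23.05 tcp [0.5186 0.2637 0.2536] w 0.015553736031462815 F [ 0.2243 -0.0906 -0.1445] | shift [-0.0019  0.0117  0.2876] turn [-0.0011 -0.0007 -0.0008]
```

Request:
apply_moves(moves="0 0.003 0.03 0 0 -0.001 -1;0 0.003 0.07 0 0 -0.001 -1;0 0.003 0.11 0 0 -0.001 -1;0 0.003 0.14 0 0 -0.001 -1;0 0.003 0.17 0 0 -0.001 -1;0 0.003 0.19 0 0 -0.001 -1;0 0.003 0.21 0 0 -0.001 -1;0 0.003 0.22 0 0 -0.001 -1;0 0.003 0.23 0 0 -0.001 -1;0 0.003 0.23 0 0 -0.001 -1")

```text
time_s: 23.88
ee_pos: [0.5192, 0.2664, 0.2092]
ee_rot: [[-0.985, 0.171, -0.0], [0.171, 0.985, -0.001], [0.0, -0.001, -1.0]]
contact_force: [-0.3, 0.3, -0.5]
gripper_width: 0.0156
grip_force: 58.9
```

```bash
python3 -c "
from h import *
place(10,.0231,0,.0018)"
```

```text
t 23.88 tcp [0.5192 0.2664 0.2092] w 0.015564264751890126 F [-0.2543  0.2873 -0.4759] | shift [-0.0009 -0.0027  0.0655] turn [-0.0002 -0.      0.0009]
```

Request:
apply_moves(moves="0 -0.002 0.01 0 0 0.001 -1;0 -0.002 0.02 0 0 0.001 -1;0 -0.002 0.03 0 0 0.001 -1;0 -0.002 0.04 0 0 0.001 -1;0 -0.002 0.045 0 0 0.001 -1;0 -0.002 0.05 0 0 0.001 -1;0 -0.002 0.055 0 0 0.001 -1;0 -0.002 0.06 0 0 0.001 -1;0 -0.002 0.06 0 0 0.001 -1;0 -0.002 0.06 0 0 0.001 -1")

```text
time_s: 24.72
ee_pos: [0.5194, 0.2667, 0.1977]
ee_rot: [[-0.985, 0.174, 0.001], [0.174, 0.985, 0.001], [-0.001, 0.001, -1.0]]
contact_force: [0.7, 4.9, 1.9]
gripper_width: 0.0157
grip_force: 59.0
```

Request:
apply_moves(moves="0 0.004 0 0 0 0 -1;0 0.006 0 0 0 0 -1;0 0.006 0.003 0 0 0 -1;0 0.006 0.006 0 0 0 -1;0 0.006 0.01 0 0 0 -1;0 0.006 0.014 0 0 0 -1;0 0.006 0.018 0 0 0 -1;0 0.006 0.018 0 0 0 -1;0 0.006 0.018 0 0 0 -1;0 0.006 0.018 0 0 0 -1")

```text
time_s: 25.55
ee_pos: [0.5195, 0.267, 0.1958]
ee_rot: [[-0.985, 0.174, 0.0], [0.174, 0.985, 0.001], [-0.0, 0.001, -1.0]]
contact_force: [-6.2, -0.1, 27.0]
gripper_width: 0.0153
grip_force: 61.7
```

Request:
apply_moves(moves="0 0 -0.008 0 0 0 -1;0 0 -0.008 0 0 0 -0.25;0 0 -0.008 0 0 0 -0.25;0 0 -0.008 0 0 0 -0.25;0 0 -0.008 0 0 0 -0.25;0 0 -0.05 0 0 0 -0.25;0 0 -0.15 0 0 0 -0.25;0 0 -0.3 0 0 0 -0.25;0 0 -0.45 0 0 0 -0.25;0 0 -0.5 0 0 0 -0.25")

```text
time_s: 26.38
ee_pos: [0.5205, 0.2672, 0.2981]
ee_rot: [[-0.985, 0.175, 0.004], [0.175, 0.985, 0.002], [-0.004, 0.003, -1.0]]
contact_force: [0.6, 1.3, -0.2]
gripper_width: 0.0318
grip_force: 0.0
```

```bash
python3 -c "
from h import *
pick(5,.12)"
```

```text
t 26.38 tcp [0.5205 0.2672 0.2981] w 0.03178478562156901 F [ 0.5615  1.2703 -0.1891] | shift [-0.1117 -1.2512  0.0228] turn [ 0.0008  0.0012 -0.0231]
```

Request:
apply_moves(moves="-0.05 -0.62 0 0 0 0 -0.1;-0.05 -0.62 0 0 0 0 -0.1;-0.05 -0.62 0 0 0 0 -0.1;-0.05 -0.62 0 0 0 0 -0.1;-0.05 -0.62 0 0 0 0 -0.1;-0.05 -0.62 0 0 0 0 -0.1;-0.05 -0.62 0 0 0 0 -0.1;-0.05 -0.62 0 0 0 0 -0.1;-0.05 -0.62 0 0 0 0 -0.1;-0.05 -0.62 0 0 0 0 -0.1")

```text
time_s: 27.22
ee_pos: [0.5076, 0.1442, 0.2937]
ee_rot: [[-0.985, 0.173, -0.0], [0.173, 0.985, -0.0], [0.0, -0.0, -1.0]]
contact_force: [0.8, 0.1, 0.8]
gripper_width: 0.0384
grip_force: 0.0
```

Request:
apply_moves(moves="-0.06 -0.63 0 0 0 -0.023 -0.1;-0.06 -0.63 0 0 0 -0.023 -0.1;-0.06 -0.63 0 0 0 -0.023 -0.1;-0.06 -0.63 0 0 0 -0.023 -0.1;-0.06 -0.63 0 0 0 -0.023 -0.1;-0.06 -0.63 0 0 0 -0.023 -0.1;-0.06 -0.63 0 0 0 -0.023 -0.1;-0.06 -0.63 0 0 0 -0.023 -0.1;-0.06 -0.63 0 0 0 -0.023 -0.1;-0.06 -0.63 0 0 0 -0.023 -0.1")

```text
time_s: 28.05
ee_pos: [0.4976, 0.0181, 0.2939]
ee_rot: [[-0.995, 0.101, -0.0], [0.101, 0.995, -0.0], [0.0, -0.0, -1.0]]
contact_force: [-0.1, -0.3, 0.2]
gripper_width: 0.0387
grip_force: 0.0
```

```bash
python3 -c "
from h import *
pick(5,.006)"
```

```text
t 28.05 tcp [0.4976 0.0181 0.2939] w 0.0386755666456387 F [-0.0857 -0.312   0.2291] | shift [-0.0069 -0.0053  0.5743] turn [-0.0001 -0.      0.0007]
```

Request:
apply_moves(moves="-0.006 -0.002 0.1 0 0 0.001 -0.1;-0.006 -0.002 0.25 0 0 0.001 -0.1;-0.006 -0.002 0.4 0 0 0.001 -0.1;-0.006 -0.002 0.52 0 0 0.001 -0.1;-0.006 -0.002 0.577 0 0 0.001 -0.1;-0.006 -0.002 0.577 0 0 0.001 -0.1;-0.006 -0.002 0.577 0 0 0.001 -1;-0.006 -0.002 0.577 0 0 0.001 -1;-0.006 -0.002 0.577 0 0 0.001 -1;-0.006 -0.002 0.577 0 0 0.001 -1")

```text
time_s: 28.88
ee_pos: [0.4989, 0.0168, 0.1791]
ee_rot: [[-0.994, 0.105, 0.001], [0.105, 0.994, -0.0], [-0.001, -0.0, -1.0]]
contact_force: [0.4, 1.0, 0.1]
gripper_width: 0.0113
grip_force: 58.5
```

Request:
apply_moves(moves="0 0 0 0 0 0 -1;0 0 0 0 0 0 -1;0 0 0 0 0 0 -1;0 0 -0.05 0 0 0 -1;0 0 -0.12 0 0 0 -1;0 0 -0.2 0 0 0 -1;0 0 -0.3 0 0 0 -1;0 0 -0.4 0 0 0 -1;0 0 -0.46 0 0 0 -1;0 0 -0.5 0 0 0 -1")

```text
time_s: 29.72
ee_pos: [0.4989, 0.0165, 0.2806]
ee_rot: [[-0.994, 0.106, 0.002], [0.106, 0.994, 0.0], [-0.002, 0.0, -1.0]]
contact_force: [0.4, 0.6, 0.6]
gripper_width: 0.0113
grip_force: 58.7
```

```bash
python3 -c "
from h import *
place(5,.10,0,.0022)"
```

```text
t 29.72 tcp [0.4989 0.0165 0.2806] w 0.011345488767449143 F [0.4123 0.5612 0.5933] | shift [0.0472 1.5179 0.0381] turn [0.0001 0.0006 0.0218]
```

Request:
apply_moves(moves="0 0.13 0 0 0 0 -1;0.01 0.28 0 0 0 0 -1;0.015 0.44 0 0 0 0 -1;0.02 0.58 0 0 0 0 -1;0.024 0.7 0 0 0 0 -1;0.024 0.75 0 0 0 0 -1;0.024 0.75 0 0 0 0 -1;0.024 0.75 0 0 0 0 -1;0.024 0.75 0 0 0 0 -1;0.024 0.75 0 0 0 0 -1")

```text
time_s: 30.55
ee_pos: [0.5098, 0.1644, 0.2786]
ee_rot: [[-0.994, 0.108, -0.0], [0.108, 0.994, -0.001], [0.0, -0.001, -1.0]]
contact_force: [0.6, -0.1, -0.1]
gripper_width: 0.0112
grip_force: 58.8
```

Request:
apply_moves(moves="0 0.13 0 0 0 0.005 -1;0.01 0.28 0 0 0 0.01 -1;0.015 0.44 0 0 0 0.022 -1;0.02 0.58 0 0 0 0.022 -1;0.024 0.7 0 0 0 0.022 -1;0.024 0.76 0 0 0 0.022 -1;0.024 0.76 0 0 0 0.022 -1;0.024 0.76 0 0 0 0.022 -1;0.024 0.76 0 0 0 0.022 -1;0.024 0.76 0 0 0 0.022 -1")

```text
time_s: 31.38
ee_pos: [0.5215, 0.3156, 0.2786]
ee_rot: [[-0.984, 0.177, -0.0], [0.177, 0.984, -0.001], [-0.0, -0.001, -1.0]]
contact_force: [-0.2, 0.2, 0.2]
gripper_width: 0.0111
grip_force: 58.8
```

```bash
python3 -c "
from h import *
place(5,.0215,0,.0022)
a=vision.camera('scene')[155:225,205:315,::-1]
cv2.imwrite('pics/p5.png',cv2.resize(a,(770,490),interpolation=2))"
```

```text
t 31.38 tcp [0.5215 0.3156 0.2786] w 0.01108600967758855 F [-0.2012  0.1655  0.2415] | shift [0.0024 0.0194 0.4203] turn [-0.0004  0.     -0.0011]
```

View pics/p5.png

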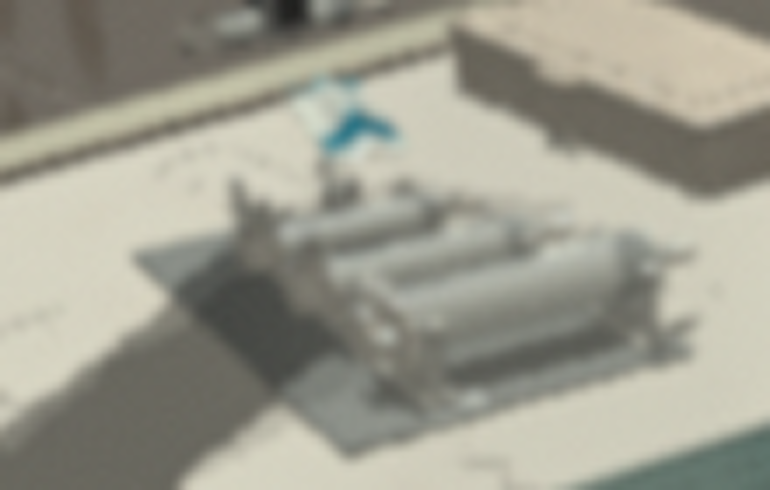

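Three syringes lie in line, the 5 is held above at the upper left (250,20). Lowering it.

Request:
apply_moves(moves="0.002 0.01 0.05 0 0 -0.001 -1;0.002 0.01 0.12 0 0 -0.001 -1;0.002 0.01 0.19 0 0 -0.001 -1;0.002 0.01 0.24 0 0 -0.001 -1;0.002 0.01 0.28 0 0 -0.001 -1;0.002 0.01 0.31 0 0 -0.001 -1;0.002 0.01 0.33 0 0 -0.001 -1;0.002 0.01 0.345 0 0 -0.001 -1;0.002 0.01 0.36 0 0 -0.001 -1;0.002 0.01 0.36 0 0 -0.001 -1")

```text
time_s: 32.27
ee_pos: [0.521, 0.32, 0.2062]
ee_rot: [[-0.985, 0.171, -0.0], [0.171, 0.985, -0.0], [0.0, -0.0, -1.0]]
contact_force: [-0.4, 0.2, -0.4]
gripper_width: 0.0113
grip_force: 58.8
```

```bash
python3 -c "
from h import *
place(5,.0215,0,.0022)"
```

```text
t 32.27 tcp [0.521  0.32   0.2062] w 0.011280528051870424 F [-0.4226  0.1604 -0.4037] | shift [-0.0039 -0.0022  0.0585] turn [-0.0001 -0.      0.0009]
```

Request:
apply_moves(moves="-0.002 0 0.01 0 0 0.001 -1;-0.002 0 0.02 0 0 0.001 -1;-0.002 0 0.03 0 0 0.001 -1;-0.002 0 0.035 0 0 0.001 -1;-0.002 0 0.04 0 0 0.001 -1;-0.002 0 0.045 0 0 0.001 -1;-0.002 0 0.05 0 0 0.001 -1;-0.002 0 0.05 0 0 0.001 -1;-0.002 0 0.05 0 0 0.001 -1;-0.002 0 0.05 0 0 0.001 -1")

```text
time_s: 33.1
ee_pos: [0.5214, 0.3199, 0.1965]
ee_rot: [[-0.985, 0.174, 0.0], [0.174, 0.985, -0.0], [-0.0, -0.0, -1.0]]
contact_force: [1.0, 0.4, -0.1]
gripper_width: 0.0113
grip_force: 58.8
```

Request:
apply_moves(moves="0 0 0.003 0 0 0 -1;0 0 0.006 0 0 0 -1;0 0 0.009 0 0 0 -1;0 0 0.012 0 0 0 -1;0 0 0.015 0 0 0 -1;0 0 0.018 0 0 0 -1;0 0 0.018 0 0 0 -1;0 0 0.018 0 0 0 -1;0 0 0.018 0 0 0 -1;0 0 0.018 0 0 0 -1")

```text
time_s: 33.93
ee_pos: [0.5214, 0.32, 0.1938]
ee_rot: [[-0.985, 0.174, 0.0], [0.174, 0.985, 0.0], [-0.0, 0.0, -1.0]]
contact_force: [-3.4, -1.0, 10.5]
gripper_width: 0.0114
grip_force: 60.0
```

Request:
apply_moves(moves="0 0 0.003 0 0 0 -1;0 0 0.005 0 0 0 -1;0 0 0.005 0 0 0 -1;0 0 -0.002 0 0 0 -1;0 0 -0.002 0 0 0 -0.3;0 0 -0.002 0 0 0 -0.3;0 0 -0.002 0 0 0 -0.3;0 0 -0.002 0 0 0 -0.3;0 0 -0.05 0 0 0 -0.3;0 0 -0.15 0 0 0 -0.3")

```text
time_s: 34.77
ee_pos: [0.5205, 0.3195, 0.2214]
ee_rot: [[-0.985, 0.174, -0.004], [0.174, 0.985, -0.003], [0.003, -0.004, -1.0]]
contact_force: [-0.6, 0.0, -0.1]
gripper_width: 0.03
grip_force: 0.0
```

Request:
apply_moves(moves="0 0 -0.1 0 0 0 -0.3;0 0 -0.2 0 0 0 -0.3;0 0 -0.3 0 0 0 -0.3;0 -0.2 -0.4 0 0 0 -0.3;0 -0.4 -0.5 0 0 0 -0.3;0 -0.6 -0.5 0 0 0 -0.3;0 -0.8 -0.5 0 0 0 -0.3;0 -1 -0.5 0 0 0 -0.3;0 -1 -0.5 0 0 0 -0.3;0 -1 -0.5 0 0 0 -0.3")

```text
time_s: 35.6
ee_pos: [0.4863, 0.1202, 0.3238]
ee_rot: [[-0.984, 0.179, 0.0], [0.179, 0.984, -0.0], [-0.0, -0.0, -1.0]]
contact_force: [1.5, 1.0, 0.5]
gripper_width: 0.0299
grip_force: 0.0
```

Request:
apply_moves(moves="0 -1 0 0 0 0 0;0 -1 0 0 0 0 0;0 -1 0 0 0 0 0;0 -1 0 0 0 0 0;0 -1 0 0 0 0 0;0 -1 0 0 0 0 0;0 -1 0 0 0 0 0;0 -1 0 0 0 0 0;0 -1 0 0 0 0 0;0 -1 0 0 0 0 0")

```text
time_s: 36.43
ee_pos: [0.4523, -0.0722, 0.3229]
ee_rot: [[-0.985, 0.171, -0.0], [0.171, 0.985, -0.0], [0.0, -0.0, -1.0]]
contact_force: [0.9, -0.8, -0.3]
gripper_width: 0.0425
grip_force: 0.0
```

```bash
python3 -c "
from h import *
a=vision.camera('scene')[165:225,215:315,::-1];b=vision.camera('top')[180:255,205:300,::-1]
cv2.imwrite('pics/f.png',np.vstack([cv2.resize(a,(560,280),interpolation=2)*1,cv2.resize(np.clip(b*1.5,0,255).astype(np.uint8),(380,300),interpolation=2)[:, :].copy() if 0 else cv2.copyMakeBorder(cv2.resize(np.clip(b*1.5,0,255).astype(np.uint8),(380,300),interpolation=2),0,0,0,180,0)]))"
```

```text
(no output)
```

View pics/f.png

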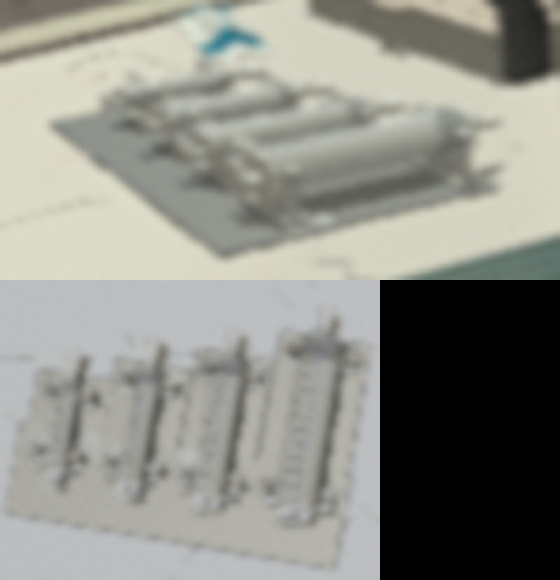

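Final view: all four in order; top crop shows flanges at (60,485), (125,490), (205,500), (295,520), just behind the rear saddles. One last overlay to check the x-position.

Run:
```python
from h import *
b=vision.camera('top')[180:255,205:300,::-1]
I=cv2.resize(np.clip(b*1.5,0,255).astype(np.uint8),(760,600),interpolation=cv2.INTER_CUBIC)
c=C["top"]
def pr(P):
    q=c["camera_matrix"]@(c["R"]@P+c["t"]);q=q[:2]/q[2];return tuple(int(round(v)) for v in ((q-[205,180]+.5)*8-.5))
hw={5:13.5,10:16.5,20:19.5,50:25};ax={5:.025,10:.027,20:.029,50:.033}
for k in hw:
    o=CR[k]+u(YC+90)*.002
    g=lambda x,y,z:pr(np.r_[o+u(YC)*x/1e3+u(YC+90)*y/1e3,z])
    for s in(1,-1): cv2.circle(I,g(-1.5,s*hw[k],ax[k]),2,(0,0,255),-1)
    for x in(-14,DIM[k][1]): cv2.circle(I,g(x,0,ax[k]),2,(255,0,0),-1)
    for x in(6,13,2*MO[k]-9.5-4,2*MO[k]-9.5+4):
        for s in(1,-1): cv2.circle(I,g(x,s*(DIM[k][0]+6.5),ax[k]+.01),2,(0,200,0),-1)
cv2.imwrite("pics/ov.png",I)
```

```text
(no output)
```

View pics/ov.png

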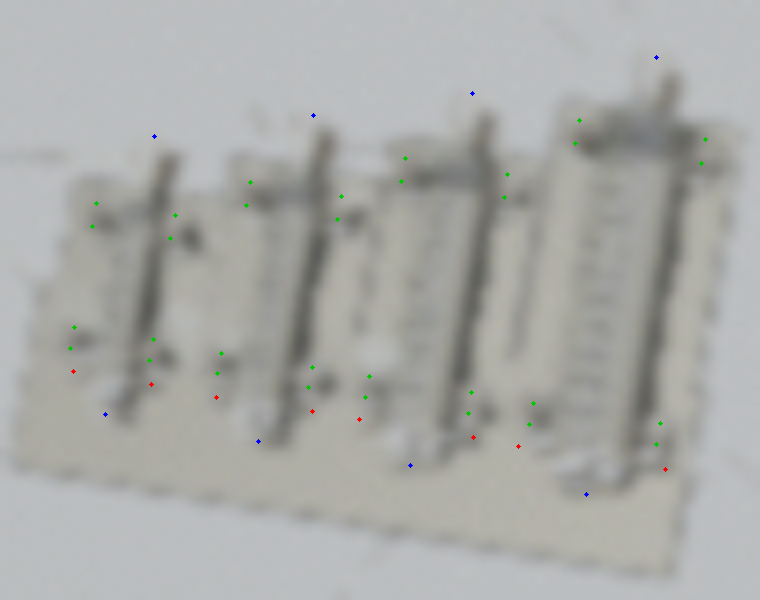

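```bash
python3 -c "
from rig import robot
print(robot.job_done())"
```

```text
the job is handed in; nothing more can be done
None
```

I handed the job in at about 36 s with all four syringes in the cradle of their own size, nozzles towards the stepped side, the arm clear, and no contact with the bottle or dish. I could not measure the flange gap behind the rear saddles better than about 3 mm either way.

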